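# Set the portion stop of a noodle guide

### The arm

A 6-joint arm with a two-finger parallel gripper is mounted at the origin on the work surface. World frame = base frame: x ahead of the robot, y to its left, z up, the work surface at z = 0. Lengths are in m, angles in rad, forces in N, time in s.
With the tool pointing down it reaches from about 0.325 to 0.775 m from the base axis. Payload 5.5 kg.
Tool frame: the origin (TCP) lies on the centre line of the jaws, within the pads' length; the fingertips stand 19 mm ahead of it and the grasp point (between the pads) is the TCP; z points along the fingers, y is the line along which they close (so a half turn about z gives the same grasp; the last joint's range is limited). The gripper opens to 85 mm and grips with 20 to 120 N. Pads are 22 mm wide; open, the fingers measure 114 mm over their backs; the gripper's body (76 mm by 85 mm) begins 54 mm behind the grasp point. The pads swing forward as they close: fully open they stand 13 mm farther back than shut.
Start: joints at [-1.225, 0.091, 1.231, -0, 1.82, -0.057], TCP at [0.235, -0.552, 0.25] pointing down, gripper open.
Joint ranges: [-2.87, 2.87], [-0.86, 2.18], [0.17, 2.46], [-1.51, 4.65], [0.06, 2.69], [-2.65, 2.65]. Speed limits (rad/s): [2.57, 2.57, 3.01, 3.14, 3.14, 3.14].

### API

Orientations are given as a unit quaternion [w, x, y, z].
In Python, from plant import arm, imaging gives the robot as it stands. Calls block until the motion is done:
- arm.move_to(position, orientation): joint-space move of the TCP to a pose.
- arm.line_to(position, rot=None, vel=0.15, max_force=None): straight line of the TCP; rot=None keeps the orientation; vel is the mean speed in m/s. With max_force (N) it stops when the force on the tool has changed by that much, and returns True; else False.
- arm.move_joints(angles): joint-space move.
- arm.let_go() and arm.close(strength=None): open the fingers fully, or close them until they stop; strength is the grip in N (None keeps the last).
- arm.pause(seconds).
- arm.solve_ik(position, orientation): joint angles nearest the present ones, or None.
- arm.get_obs(): the state.
- imaging.grab_frame(name): name is "scene" or "top" or "wrist"; returns (picture, depth): 384x512x3 uint8, red, green, blue; 384x512 float32, m along the optical axis (not along the pixel's ray), 0 where there is no reading.
- imaging.camera_info(name): a dict with "fov_y" (degrees; the focal length in pixels is half the picture's height over the tangent of half this angle, whatever the lens; pixels are square), "cx", "cy" (the principal point, pixels), "extrinsics" (4x4, takes a point from world to camera coordinates); the wrist camera has in their place "hand_eye" (4x4, takes a point from camera to tool coordinates, whose origin is the TCP and whose axes are the flange's). Camera axes: x right, y down, z forward; pixel columns grow to the right and rows downward; lengths in m; the calibration is good to about 2 mm. A picture is of the moment at which its call begins: read the wrist's pose just before it. camera_info takes no time and is no camera call.
A pose or a line that the arm cannot do raises arm.PlanningError and nothing moves.
- arm.finish_job(): hands the job in; it is judged then, once.
The state is a dict: "clock": time; "joints": joint angles; "joint_vel": joint speeds; "joint_efforts": joint torques, N m; "position": TCP position; "orientation": TCP orientation; "ft_force": force on the tool from outside, world axes, zero at the start; "ft_torque": the same for the moment, N m; "gripper_width": finger opening in m; "gripper_force": force on a finger pad.
Only numpy, scipy, OpenCV 4.12 (cv2) and the standard library are available. Lean on these libraries where they do the work, as an engineer would, in place of code of your own. Each camera call takes 0.05 s, during which the arm holds its last target. There are 200 camera calls.

### The job

Set the noodle portion guide for the yellow order: with the fingertips, push the blue stop along its rail, past any notch that is in the way, until it drops into the notch beside the yellow tab, and leave it seated there. Only push it: do not grip it between the fingers or lift it off its rail, and leave the other things on the counter where they stand.

Things in the scene. Friction and masses are not known exactly. Their poses are not given: they have to be found in the camera images.
- guide: Fixed portion guide: steel rail (50 mm wide, 280 long, top 30 high, grey end blocks 40 high) along the far edge of a white board (x -230 to -20 mm, y +-160, 12 high). Origin: on the counter under the rail's middle; y along the rail, x away from the robot. Three V notches across the rail at y = -80, 0, 80 mm, 20 mm wide, flanks 27 deg. Place and yaw (+-0.35 rad) vary.
- stop_mark (a point): Middle of the top of the stop, over the rail's middle line, 75 mm above the counter (4.5 less when seated in a notch). The stop is an upright blade, blue on both broad faces, 24 mm thick along the rail (+-12 mm about this point); across the rail it spans guide x = -126 to +30 mm. Lower edge 22 mm above the counter over the board, 38 mm over the rail. It cannot turn.
- face_left: Blue broad face of the stop on the guide's +y side, 5 mm thick, part of the stop; push here to move the stop to -y. Origin: 75 mm straight below stop_mark.
- face_right: Blue broad face of the stop on the guide's -y side, like face_left; push here to move the stop to +y. Same origin as face_left.
- carriage (a joint): Place of the stop along the rail, m: 0 at the middle notch, growing to the guide's +y, ends at +-0.11. Starts between -0.055 and -0.025, so yellow may lie either way. On the flat it slides at about 1 N; from a few mm inside a notch's edge (10 mm from its centre) it draws itself in and the push drops to nothing; pushing it out of a notch takes 5 to 14 N.
- stop (a joint): Height of the stop, m: 0 when riding on the rail top, about -0.0047 when seated in a notch, positive when lifted off the rail. A light spring and its weight (about 6 N together) press it down.
- tab_yellow: Yellow tab fixed on the counter beside one of the three notches, on the rail's far side (46 mm from the rail's middle line): a flat top 30 x 22 mm, 30 mm high. Its axes are parallel to the guide's; its origin is on the counter, level along the rail with the centre of its notch. Which notch is yellow changes.
- tab_red: Red tab, the same, beside another notch.
- tab_green: Green tab, the same, beside the third notch.
- sanitizer: Bystander, loose: white pump bottle, 72 mm wide, 196 mm tall. Origin under its middle.
- tongs_jar: Bystander, loose: greenish glass jar with steel tongs, 72 mm wide, 178 mm tall. Origin under its middle.
- soy: Bystander, loose: amber bottle with a red cap, 52 mm wide, 120 mm tall, beyond the rail near its +y end. Origin under its middle.
- shaker: Bystander, loose: spice shaker with a green cap, 42 mm wide, 75 mm tall, beyond the rail near its -y end. Origin under its middle.
- cup: Bystander, loose: blue cup, 52 mm wide, 45 mm tall, on the board near its edge towards the robot. Origin under its middle.
- bowl: Bystander, loose: white bowl, 130 mm wide, 65 mm tall. Origin under its middle.
- noodle_tray: Bystander, loose: orange open tray, 140 x 180 x 45 mm. Origin under its middle.

How it is judged:
At the end, for the whole second after the job is handed in: The stop is at rest, seated in the notch beside the yellow tab: within 4 mm of the tab's middle along the rail and at least 3 mm below its riding height (a seated stop is 4.5 mm below) (y of stop_mark in the frame of tab_yellow between -0.004 and 0.004 m and value of joint stop below -0.003 m and velocity of joint carriage between -0.01 and 0.01 m/s); the robot touches nothing.
It fails at once if the stop is lifted off its rail (more than 8 mm) (value of joint stop above 0.008 m).
It fails at once if the stop is gripped: fingers press on both of its faces at once (contact force between the fingers and face_left above 1.5 N and contact force between the fingers and face_right above 1.5 N).
It fails at once if another thing on the counter is moved more than 20 mm or tipped over (distance of any of sanitizer, tongs_jar, soy, shaker, cup, bowl, noodle_tray from where it was at the start of the episode above 0.02 m or angle between any of sanitizer, tongs_jar, soy, shaker, cup, bowl, noodle_tray's own z axis and vertical above 0.4 rad).
It also fails if it takes over 40 s, if anything falls off the work surface, if the arm or the gripper's body presses on something with over 40 N, if the wrist force passes 120 N, or if a joint passes its speed limit or range.

## Working session

There is one attempt and no reset: what is moved stays moved. The work goes in short steps, each a Python script; the robot and the scene stay as the last script left them, time stands still between calls to the robot, and variables do not carry over. Pictures are saved under pics/ and viewed, at most 10 in all, crops included, and the job is handed in when it is done.

```bash
ls; mkdir -p pics
python3 - <<'E'
from plant import arm, imaging
import cv2,numpy as np
for n in("top","scene"):
    p,d=imaging.grab_frame(n); np.savez(f"pics/{n}0.npz",p=p,d=d)
    cv2.imwrite(f"pics/{n}0.png",p[:,:,::-1])
    print(n,imaging.camera_info(n))
print(arm.get_obs())
E
```

```text
pics
top {'fov_y': 53.239064501822085, 'cx': 249.92663893072506, 'cy': 189.524649143983, 'extrinsics': array([[-0.0059133 , -0.99991922, -0.01125129,  0.03053668],
       [-0.99428631,  0.00707848, -0.10651116,  0.60469188],
       [ 0.10658219,  0.01055718, -0.99424785,  1.42469191],
       [ 0.        ,  0.        ,  0.        ,  1.        ]])}
scene {'fov_y': 45.30334934166392, 'cx': 251.73860357845177, 'cy': 193.1910300055128, 'extrinsics': array([[-0.60540592,  0.79569051,  0.01898097,  0.33567579],
       [ 0.58041141,  0.4576766 , -0.67353895, -0.30933101],
       [-0.5446157 , -0.3967477 , -0.73890798,  1.95967669],
       [ 0.        ,  0.        ,  0.        ,  1.        ]])}
{'clock': 0.1, 'joints': array([-1.22468666e+00,  9.18219445e-02,  1.23178608e+00,  3.77716170e-05,
        1.81979579e+00, -5.67463930e-02]), 'joint_vel': array([ 0.00135222,  0.00044577, -0.00368177, -0.00025297, -0.00038107,
       -0.00038614]), 'joint_efforts': array([ 3.70565554e-03, -4.60219002e+01, -4.19216788e+01,  5.31596356e-05,
        1.06170677e-02, -3.26055147e-05]), 'position': array([ 0.23513747, -0.55176729,  0.24922929]), 'orientation': array([-8.98755649e-04,  9.79780543e-01,  2.00073155e-01, -1.12447554e-04]), 'ft_force': array([-0.40059142,  0.08583521,  0.11732158]), 'ft_torque': array([-0.00266128, -0.00521723,  0.0319472 ]), 'gripper_force': 0.0, 'gripper_width': 0.08581265007882526}
```

View pics/top0.png

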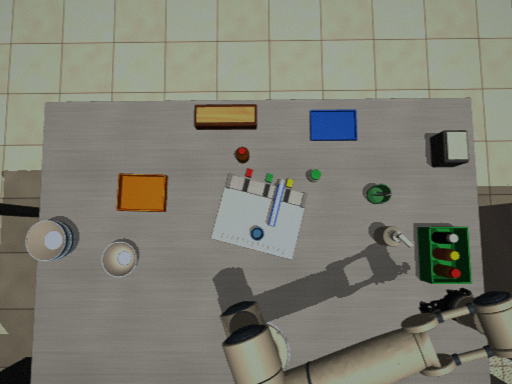

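View pics/scene0.png

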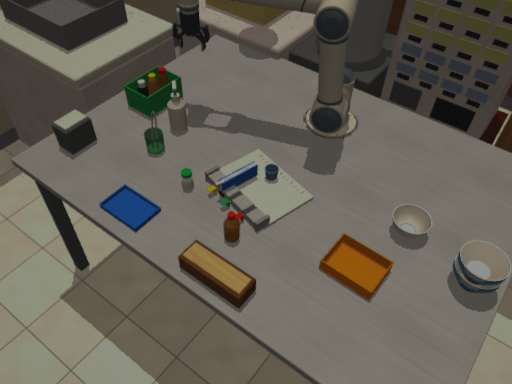

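The top view shows the tabs red (249,173), green (269,178) and yellow (290,183). The stop's blade runs from about (281,181) to (272,225), between green and yellow, and the cup is at (257,233). Yellow is therefore the −y notch, so I push on face_left. Next I'll measure.

```bash
cat > h.py <<'E'
import numpy as np,cv2
from plant import arm,imaging
def ray(n,uv,z):
    c=imaging.camera_info(n);f=192/np.tan(np.radians(c["fov_y"]/2));T=c["extrinsics"]
    o=-T[:3,:3].T@T[:3,3];d=T[:3,:3].T@np.array([(uv[0]-c["cx"])/f,(uv[1]-c["cy"])/f,1])
    return o+d*(z-o[2])/d[2]
def blobs(p,lo,hi,amin=6):
    m=cv2.inRange(cv2.cvtColor(p,cv2.COLOR_RGB2HSV),lo,hi)
    n,_,s,c=cv2.connectedComponentsWithStats(m)
    return [(c[i],s[i]) for i in range(1,n) if s[i,4]>=amin]
def depthpts(n,p,d):
    c=imaging.camera_info(n);f=192/np.tan(np.radians(c["fov_y"]/2));T=c["extrinsics"]
    v,u=np.mgrid[:384,:512];P=np.stack([(u-c["cx"])/f*d,(v-c["cy"])/f*d,d],-1)
    return (P-T[:3,3])@T[:3,:3]
E
python3 - <<'E'
from h import *
R={"red":((0,120,80),(8,255,255)),"yellow":((22,120,80),(35,255,255)),"green":((45,120,60),(85,255,255)),"blue":((100,90,50),(130,255,255))}
for n,box in(("top",(205,150,330,265)),("scene",(170,140,330,240))):
    q=np.load(f"pics/{n}0.npz");p,d=q["p"],q["d"]
    X=depthpts(n,p,d)
    for k,(lo,hi) in R.items():
        for c,s in blobs(p,lo,hi):
            if box[0]<c[0]<box[2] and box[1]<c[1]<box[3]:
                print(n,k,c.round(1),s[:5],"z30",ray(n,c,.03)[:2].round(4),"z75",ray(n,c,.075)[:2].round(4),"dep",X[int(c[1]+.5),int(c[0]+.5)].round(4))
    if n=="top":
        m=(X[...,2]>.055)&(X[...,2]<.095)&(d>0)
        k,_,s,c=cv2.connectedComponentsWithStats(m.astype(np.uint8))
        L=cv2.connectedComponents(m.astype(np.uint8))[1]
        for i in range(1,k):
            if s[i,4]>15 and 205<c[i][0]<330: 
                P=X[L==i]; print("hi",c[i].round(1),s[i],P.mean(0).round(4),P.min(0).round(3),P.max(0).round(3)); 
        crop=cv2.resize(p[160:270,200:330,::-1],None,fx=6,fy=5.45*6/5.45*1,interpolation=cv2.INTER_CUBIC)[:600]
        cv2.imwrite("pics/crop.png",cv2.resize(p[168:263,205:325,::-1],None,fx=6,fy=6,interpolation=cv2.INTER_CUBIC))
E
```

```text
top red [241.6 150.3] [238 147   8   7  46] z30 [0.7574 0.0578] z75 [0.7478 0.0563] dep [0.7385 0.0533 0.1242]
top red [248.8 172.3] [246 168   7  10  46] z30 [0.6717 0.0307] z75 [0.6648 0.0301] dep [0.6723 0.0297 0.032 ]
top yellow [289.1 182.5] [286 179   7   8  47] z30 [ 0.631  -0.1228] z75 [ 0.6254 -0.1186] dep [ 0.6294 -0.1227  0.0279]
top green [315.4 174.2] [311 170  10  10  80] z30 [ 0.6624 -0.2239] z75 [ 0.6558 -0.2166] dep [ 0.656  -0.2146  0.0776]
top green [269.  177.3] [266 174   7   8  41] z30 [ 0.6517 -0.0464] z75 [ 0.6455 -0.0446] dep [ 0.6537 -0.0468  0.0236]
top blue [273.5 203.8] [268 184  12  41  73] z30 [ 0.5502 -0.0626] z75 [ 0.5471 -0.0604] dep [ 0.5461 -0.0619  0.0764]
top blue [278.7 205.4] [273 185  12  41  55] z30 [ 0.5438 -0.0819] z75 [ 0.5409 -0.079 ] dep [ 0.5422 -0.0801  0.0775]
top blue [256.7 233. ] [251 227  13  14 123] z30 [0.4406 0.0023] z75 [0.4409 0.0026] dep [0.4403 0.0009 0.0218]
hi [225.  114.8] [ 194  104   63   23 1339] [0.8883 0.1193 0.0634] [0.846 0.001 0.055] [0.933 0.239 0.076]
hi [241.7 154.5] [235 147  14  14 106] [0.7309 0.0557 0.0808
[... 283 characters left out ...]
4.6] [227 211  17   8  82] z30 [0.6769 0.0203] z75 [0.7058 0.0439] dep [0.6769 0.0211 0.0285]
scene yellow [211.4 187.8] [207 185  10   7  44] z30 [ 0.6318 -0.123 ] z75 [ 0.6624 -0.094 ] dep [ 0.6296 -0.1269  0.0246]
scene green [185.6 172. ] [181 169  10   7  60] z30 [ 0.6296 -0.2493] z75 [ 0.6603 -0.2156] dep [ 0.6594 -0.2147  0.0746]
scene green [224.4 201.2] [220 198  10   7  41] z30 [ 0.6522 -0.046 ] z75 [ 0.682  -0.0199] dep [ 0.6528 -0.0472  0.0309]
scene blue [240.1 177.8] [222 165  35  26 332] z30 [ 0.5288 -0.0734] z75 [ 0.5633 -0.0463] dep [ 0.5532 -0.0549  0.0603]
scene blue [271.5 169. ] [266 164  12  10  92] z30 [ 0.4205 -0.0103] z75 [0.459  0.0145] dep [ 0.4265 -0.0085  0.0355]
```

View pics/crop.png

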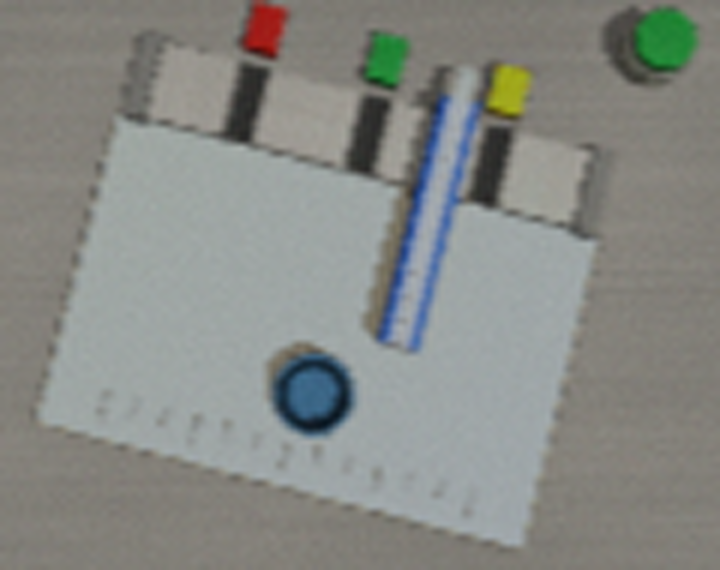

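The points check out. Tab spacing is 79 mm, yaw is about −0.26, the blade middle is at guide x = −48 mm as expected, and carriage is about −0.049. Yellow is at −0.08, so I have a short push to −y with the fingers closed.

```bash
cat >> h.py <<'E'
r,g,y=np.array([.6717,.0307]),np.array([.6519,-.0463]),np.array([.6313,-.1229])
ey=(r-y)/np.linalg.norm(r-y); ex=np.array([ey[1],-ey[0]]); O=(r+g+y)/3-.046*ex
def W(xg,yg,z): return np.append(O+xg*ex+yg*ey,z)
def G(p): return np.array([(p[:2]-O)@ex,(p[:2]-O)@ey])
XG=-.042
E
python3 - <<'E'
from h import *
print("O",O,"ey",ey)
th=np.arctan2(ey[1],ey[0])
best=None
for t in(th,th-np.pi):
    q=np.array([0,np.cos(t/2),np.sin(t/2),0]);j=arm.solve_ik(W(XG,.008,.064),q)
    print(t,j)
    if j is not None and (best is None or abs(j[5])<best[0]): best=(abs(j[5]),q)
q=best[1]
arm.close(20)
p=arm.get_obs()["position"];arm.line_to([p[0],p[1],.30],vel=.2)
arm.move_to(W(XG,.008,.30),q)
arm.line_to(W(XG,.008,.064),vel=.15,max_force=8)
o=arm.get_obs();print(o["clock"],o["position"],G(o["position"]),o["ft_force"],o["gripper_width"])
for n in("scene","wrist"):
    cv2.imwrite(f"pics/{n}1.png",imaging.grab_frame(n)[0][:,:,::-1])
E
```

```text
O [ 0.6071464  -0.03446568] ey [0.25436933 0.96710715]
1.3136008005168631 [-8.80250826e-02  5.21373266e-02  1.60298087e+00 -4.44089210e-16
  1.48647445e+00  1.69170444e-01]
-1.82799185307293 None
5.2417 [ 0.56916884 -0.01610383  0.06515518] [-0.04139906  0.00809754] [-0.02479976 -0.02988915 -0.08809364] 8.778556255308753e-05
```

View pics/scene1.png

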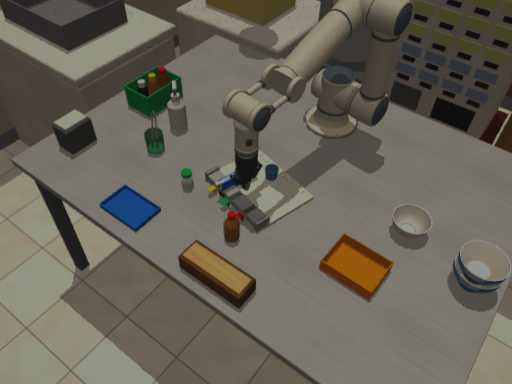

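The gripper is down at about (245,175) on the +y side of the blade, and the cup at (272,172) is untouched. Now I'll push slowly under a force limit.

Run:
```python
from h import *
for yg,v in((-.018,.06),(-.030,.04),(-.040,.03),(-.046,.02),(-.050,.02),(-.053,.02)):
    h=arm.line_to(W(XG,yg,.0645),vel=v,max_force=3.5)
    o=arm.get_obs();print(yg,h,round(o["clock"],2),G(o["position"]).round(4),"F_y",round(o["ft_force"][:2]@ey,2),o["ft_force"].round(2))
    if h: break
p,d=imaging.grab_frame("wrist");cv2.imwrite("pics/wrist2.png",p[:,:,::-1])
```

```text
-0.018 False 5.92 [-0.042  -0.0183] F_y 0.37 [ 0.16  0.34 -0.03]
-0.03 False 6.38 [-0.042  -0.0303] F_y -0.62 [-0.46 -0.52  0.79]
-0.04 False 6.86 [-0.042  -0.0405] F_y -0.15 [-0.62  0.   -0.11]
-0.046 False 7.31 [-0.042  -0.0464] F_y -0.76 [-0.57 -0.64  0.09]
-0.05 False 7.66 [-0.042  -0.0503] F_y 0.54 [-0.06  0.57 -0.34]
-0.053 False 7.96 [-0.042  -0.0532] F_y -0.32 [-0.42 -0.22 -0.16]
```

View pics/wrist2.png

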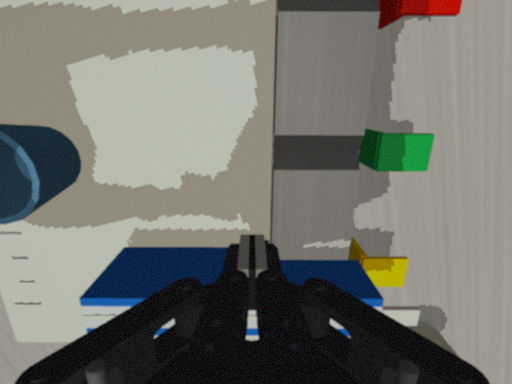

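The wrist view shows the blade's top (y ≈ 300) running close to the yellow tab (385,270). I'll probe gently with a limit below the push-out force, then retreat and check from above.

Run:
```python
from h import *
h=arm.line_to(W(XG,-.060,.0645),vel=.01,max_force=2.5)
o=arm.get_obs();print(h,round(o["clock"],2),G(o["position"]).round(4),"F_y",round(o["ft_force"][:2]@ey,2))
arm.line_to(W(XG,-.02,.0645),vel=.06)
arm.line_to(W(XG,.0,.30),vel=.2)
arm.move_to([.235,-.552,.30],[0,.98,.199,0])
for n in("top","scene"):
    p,d=imaging.grab_frame(n);X=depthpts(n,p,d)
    if n=="top":
        bl=[(c,s) for c,s in blobs(p,(100,90,50),(130,255,255)) if 262<c[0]<310 and 170<c[1]<235]
        for c,s in bl: print(c,s,G(ray(n,c,.0705)))
        m=((X[...,2]>.055)&(X[...,2]<.095)&(d>0)).astype(np.uint8);k,L,s,c=cv2.connectedComponentsWithStats(m)
        for i in range(1,k):
            if s[i,4]>15 and 265<c[i][0]<310: P=X[L==i];print(s[i],G(P.mean(0)[:2]),np.median(P[:,2]))
        q=np.load("pics/top0.npz");X0=depthpts(n,q["p"],q["d"]);P=X0[(L*0+cv2.inRange(cv2.cvtColor(q["p"],cv2.COLOR_RGB2HSV),(22,120,80),(35,255,255))>0)]
        cv2.imwrite("pics/crop3.png",cv2.resize(p[168:263,205:325,::-1],None,fx=6,fy=6,interpolation=cv2.INTER_CUBIC))
    else: cv2.imwrite("pics/scene3.png",cv2.resize(p[130:260,150:320,::-1],None,fx=4.5,fy=4.5,interpolation=cv2.INTER_CUBIC))
print(arm.get_obs()["clock"])
```

```text
True 8.53 [-0.0423 -0.0575] F_y 1.02
[281.35365854 206.01219512] [276 186  12  41  82] [-0.05207688 -0.07030418]
[286.5 207.5] [281 188  12  40  60] [-0.05270624 -0.08995942]
[276 181  16  48 297] [-0.04759405 -0.07859143] 0.07071815847535352
12.9667
```

View pics/crop3.png

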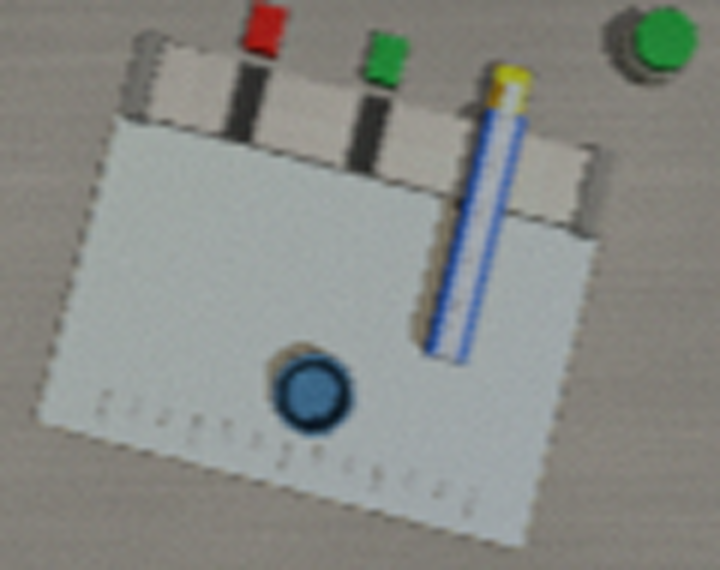

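View pics/scene3.png

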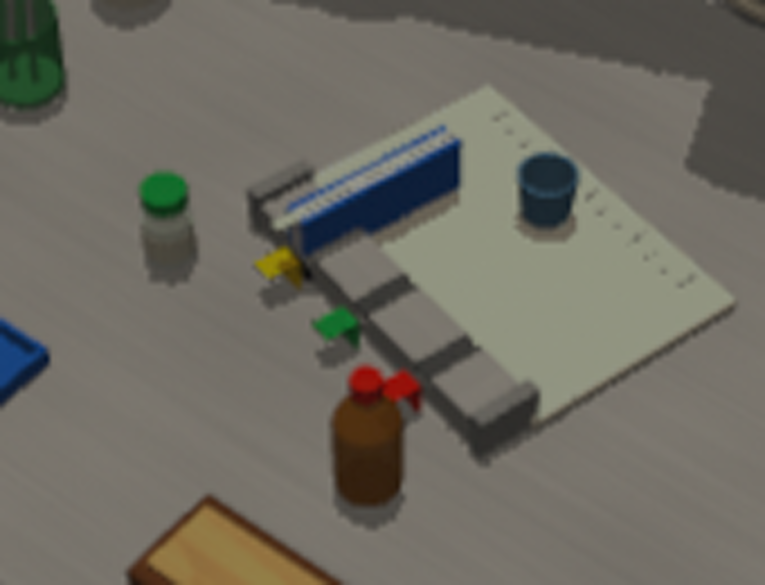

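Both views show the stop over the yellow notch, with its middle at about −0.080 and the cup, shaker and soy where they were. The top's height fell from 0.0748 to 0.0707 m and the probe met firm resistance at that spot, so it's seated.

```bash
python3 -c "
from plant import arm
print(arm.finish_job())"
```

```text
the job is handed in; nothing more can be done
None
```

I pushed the blue stop into the notch beside the yellow tab, and the last camera views show it seated there (about −80 mm along the rail, top down about 4 mm) with the arm clear; the job is handed in, but no verdict was returned.

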